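# Seat a cylinder seal in the tilting tray and hold the guard lid open

### The arm

A 6-joint arm with a two-finger parallel gripper is mounted at the origin on the work surface. World frame = base frame: x ahead of the robot, y to its left, z up, the work surface at z = 0. Lengths are in m, angles in rad, forces in N, time in s.
With the tool pointing down it reaches from about 0.375 to 0.925 m from the base axis. Payload 5.7 kg.
Tool frame: the origin (TCP) lies where the fingers leave the gripper's body, on its centre line; the fingertips stand 80 mm ahead of it and the grasp point (between the pads) lies 61 mm ahead of it; y points along the fingers, x is the direction in which the jaws open and shut, and the axes are right-handed (so a half turn about y gives the same grasp; the last joint's range is limited). The gripper opens to 88 mm and grips with 3 to 60 N. Pads are 20 mm wide; open, the fingers measure 115 mm over their backs; the gripper's body (75 mm by 178 mm) begins 61 mm behind the grasp point.
Start: joints at [1.203, 0.359, 1.51, -0, 1.272, -0.115], TCP at [0.15, 0.581, 0.303] pointing down, gripper open.
Joint ranges: [-2.97, 2.97], [-1.01, 2.36], [0.21, 2.38], [-0.96, 4.11], [0.2, 2.71], [-2.98, 2.98]. Speed limits (rad/s): [2.39, 2.39, 3.14, 3.14, 3.14, 3.14].

### API

Orientations are given as a unit quaternion [w, x, y, z].
In Python, from cell import env gives the robot as it stands. Calls block until the motion is done:
- env.move_ptp(position, orientation): joint-space move of the TCP to a pose.
- env.servo_line(position, max_speed=0.15, rot=None): straight line of the TCP; rot=None keeps the orientation; max_speed is the mean speed in m/s.
- env.move_joints(angles): joint-space move.
- env.command_gripper(opening, squeeze=None): finger opening in m; squeeze is the grip in N (None keeps the last); returns when the fingers have stopped.
- env.pause(seconds).
- env.ik(position, orientation): joint angles nearest the present ones, or None.
- env.grab_frame(name): name is "scene" or "side" or "wrist"; returns a dict with "img" (384x512x3 uint8, red, green, blue), "fx", "fy", "cx", "cy" (pixels), "D" ([k1, k2, p1, p2, k3] as OpenCV has them; the pictures are not rectified), "rvec" (rotation vector, rad) and "tvec" (3), from world to camera coordinates, as OpenCV has them; the wrist camera has in their place "tool_from_camera" (4x4, takes a point from camera to tool coordinates, whose origin is the TCP and whose axes are the tool frame's). Camera axes: x right, y down, z forward; pixel columns grow to the right and rows downward; lengths in m; the calibration is good to about 2 mm. A picture is of the moment at which its call begins: read the wrist's pose just before it. There is no depth.
A pose or a line that the arm cannot do raises env.Unreachable and nothing moves.
- env.hand_in(): hands the job in, once; it reports no verdict.
Readings, each from a call of its own:
- env.current_clock(): time.
- env.current_q(): joint angles.
- env.current_qd(): joint speeds.
- env.current_joint_efforts(): joint torques, N m.
- env.current_tool_pos(): TCP position.
- env.current_orientation(): TCP orientation.
- env.current_wrist_force(): force on the tool from outside, world axes, zero at the start.
- env.current_torque(): the same for the moment, N m.
- env.current_finger_gap(): finger opening in m.
Only numpy, scipy, OpenCV 4.12 (cv2) and the standard library are available. Lean on these libraries where they do the work, as an engineer would, in place of code of your own. Each camera call takes 0.05 s, during which the arm holds its last target. There are 200 camera calls.

### The job

Keeping its lid shut, lift the specimen tray by the tray's own bar until it is tilted 30 degrees, keep it there for about a second so that the cylinder seal inside rolls over the ramp into the rear groove, and lower the tray gently until it is level again. Then raise the clear guard lid by its bar to 60 degrees open, so that the measuring head can see the seal, and finish while still holding the lid at that angle with the gripper, nothing else propping it. Leave the other things on the bench where they are.

Things in the scene. Friction and masses are not known exactly. Their poses are not given: they have to be found in the camera images.
- stand: Fixed dark steel base plate 200 x 220 x 16 mm of the tilting stage; origin at the centre of its underside, on the bench. Its x axis points from the front (bars, robot's side) to the hinges at the back, y to the left seen along x, z up. It carries the tray on two hinge cheeks and two feet.
- tray (a joint): Tilt of the tray about the hinge at its far lower edge, rad: 0 = level, resting on its feet; grows as the front is lifted; stop at 1.0. Open aluminium box 150 mm deep (x), 170 wide, 60 high, about 1.3 kg without lid (8 N at the bar), foam at both sides of a 60 mm wide lane with a ramp rising at 12 degrees to the back. Let go, it falls back level; pushing the raised lid hard towards its hinge can lift it.
- lid (a joint): Opening of the guard lid relative to the tray, rad: 0 = shut; grows as it opens upward and away from the robot; stop at 1.75. Clear plate in a dark steel frame 150 x 170 x 8 mm, about 0.45 kg (varies by a quarter), hinged on the tray's far rim. The hinge is free: let go, it falls shut.
- tray_hinge (a point): Centre of the tray's hinge line (along y) at its far lower edge, 45 mm above the bench; axes turn with the tray and are the stand's when level.
- tray_bar (a point): Centre of the tray's lifting bar: round steel, 10 mm thick, 60 mm long along y, before the tray's RIGHT half (-y), the lower of the two bars, 65 mm above the bench when level. In tray axes at (-195, -45, +20) mm from tray_hinge. 40 mm clear of the front wall; 8 mm arms carry its ends. It turns between finger pads as the tray swings.
- lid_hinge (a point): Centre of the lid's hinge line (along y), 61 mm above tray_hinge (106 mm above the bench with the tray level); axes turn with the lid and are the stand's when shut and level.
- lid_bar (a point): Centre of the lid's lifting bar: same kind (round, 10 mm thick, 60 mm long along y, 40 mm clear of the lid's front edge), before the LEFT half (+y), the upper of the two bars, 110 mm above the bench when shut. In lid axes at (-195, +45, +4) mm from lid_hinge. It turns between finger pads as the lid swings.
- groove (a point): Where the seal's centre belongs: middle of the rear groove, 26 mm wide and 20 mm deep below the ramp's crest, between the crest and the far wall. 18 mm in front of tray_hinge and 20 mm above it; moves with the tray.
- seal: The cylinder seal: a reddish stone roller 20 mm across and 44 mm long with thin dark bands, 60 g, lying along the tray's y inside the tray, under the clear lid; at the start at the foot of the ramp by the front wall. Origin at its centre, its y axis along the cylinder.
- puck: Bystander: steel reference puck, 38 mm across, 25 mm high. Origin at the centre of its underside. Leave it where it is.
- loupe: Bystander: black loupe, 42 mm across, 39 mm high. Origin at the centre of its underside. Leave it where it is.
- brush: Bystander: brush 170 mm long, lying. Origin at the centre of its underside. Leave it where it is.
- jar: Bystander: capped jar, 56 mm across, 75 mm high. Origin at the centre of its underside. Leave it where it is.
- foam: Bystander: loose grey foam block 140 x 90 x 45 mm. Origin at the centre of its underside. Leave it where it is.
- calipers: Bystander: steel calipers 200 mm long, lying flat. Origin at the centre of its underside. Leave it where it is.
- dish: Bystander: white open dish 110 x 80 x 30 mm. Origin at the centre of its underside. Leave it where it is.

How it is judged:
On the way, in this order (a step that is already met when the one before it is completed fails the run):
1. the tray is tilted to 30 degrees (within 5) and kept there, by the fingers, with its lid shut (value of joint tray between 0.436332 and 0.610865 rad and value of joint lid below 0.0872665 rad and contact force between the fingers and tray above 0.5 N), for 0.6 s.
2. the tray is level again (within 2 degrees), lid shut, the seal lying in the rear groove (value of joint tray below 0.0349066 rad and value of joint lid below 0.0872665 rad and x of seal in the frame of groove between -0.007 and 0.007 m and z of seal in the frame of groove between -0.006 and 0.006 m), for 0.2 s.
At the end, for the whole second after the job is handed in: The fingers hold the lid still, 60 degrees open (within 5), no loose thing propping it; the tray is level (within 2 degrees) and the seal lies in the rear groove (within 7 mm along the tray and 6 mm in height) (value of joint lid between 0.959931 and 1.13446 rad and velocity of joint lid between -0.1 and 0.1 rad/s and contact force between the fingers and lid above 0.3 N and value of joint tray below 0.0349066 rad and x of seal in the frame of groove between -0.007 and 0.007 m and z of seal in the frame of groove between -0.006 and 0.006 m and contact force between lid and puck below 0.2 N and contact force between lid and loupe below 0.2 N and contact force between lid and brush below 0.2 N and contact force between lid and jar below 0.2 N and contact force between lid and foam below 0.2 N and contact force between lid and calipers below 0.2 N and contact force between lid and dish below 0.2 N); the arm keeps its last pose, push and grip.
It fails at once if the lid comes open (over 10 degrees) while the tray is tilted (over 5 degrees) (value of joint lid above 0.174533 rad and value of joint tray above 0.0872665 rad).
It fails at once if the tray is tilted past 42 degrees (value of joint tray above 0.733038 rad).
It fails at once if the tray is dropped or slammed down (faster than 2 rad/s) (velocity of joint tray below -2 rad/s).
It fails at once if another thing on the bench is shifted by more than 30 mm (distance of any of puck, loupe, brush, jar, foam, calipers, dish from where it was at the start of the episode above 0.03 m).
It also fails if it takes over 58 s, if anything falls off the work surface, if the arm or the gripper's body presses on something with over 40 N, if the wrist force passes 120 N, or if a joint passes its speed limit or range.

## Working session

There is one attempt and no reset: what is moved stays moved. The work goes in short steps, each a Python script; the robot and the scene stay as the last script left them, time stands still between calls to the robot, and variables do not carry over. Pictures are saved under pics/ and viewed, about 8 in all and at most 12, crops included, and the job is handed in when it is done.

```bash
ls; mkdir -p pics; python3 - <<'E'
from cell import env
import cv2,numpy as np
for n in("scene","side"):
    f=env.grab_frame(n); cv2.imwrite(f"pics/{n}0.png",f["img"][:,:,::-1])
    R=cv2.Rodrigues(np.array(f["rvec"]))[0]; print(n,-R.T@np.array(f["tvec"]),R[2],f["fx"])
print(env.current_orientation(),env.current_clock())
E
```

```text
pics
scene [1.43232784 0.05372863 0.92999935] [-0.74898462 -0.06516378 -0.65937525] 411.0389213919528
side [ 0.14279924 -0.91240524  0.79385342] [ 0.31198669  0.73641049 -0.60030317] 354.5666282686517
[-0.55875316  0.55933437  0.43249798 -0.43345756] 0.1
```

View pics/scene0.png

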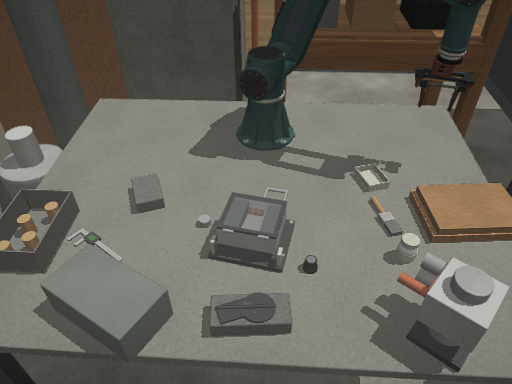

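View pics/side0.png

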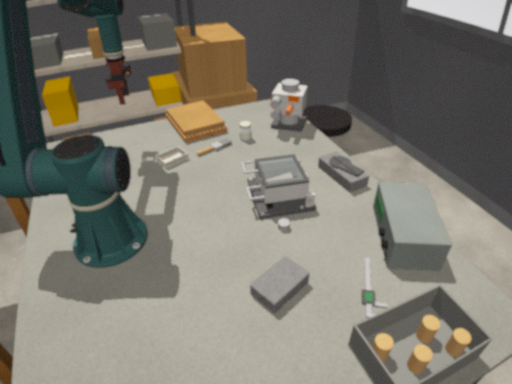

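The scene view shows the stage near (250,225), with the puck by its right side at (204,221), the loupe behind it at (310,264), and the bars on the robot's side near (275,195). Next I get a rough position and look from above with the wrist camera.

```bash
cat > h.py <<'E'
import numpy as np,cv2
from scipy.spatial.transform import Rotation as Ro
from cell import env
def quat(yaw,lean=0.,flip=1):
    # tool y = approach (down, leaned towards stand +x by lean), tool x = +-stand x side
    c,s=np.cos(yaw),np.sin(yaw); fx=np.array([c,s,0]); z=np.array([0,0,1.])
    a=-np.cos(lean)*z+np.sin(lean)*fx; x=flip*(np.cos(lean)*fx+np.sin(lean)*z)
    M=np.column_stack([x,a,np.cross(x,a)])
    return Ro.from_matrix(M).as_quat(scalar_first=True)
def und(f,uv):
    K=np.array([[f["fx"],0,f["cx"]],[0,f["fy"],f["cy"]],[0,0,1]])
    p=cv2.undistortPoints(np.array(uv,float).reshape(-1,1,2),K,np.array(f["D"])).reshape(-1,2)
    return np.c_[p,np.ones(len(p))]
def rays(f,uv,T=None):
    d=und(f,uv)
    if T is None:
        R=cv2.Rodrigues(np.array(f["rvec"]))[0]; return -R.T@np.array(f["tvec"]),d@R
    return T[:3,3],d@T[:3,:3].T
def plane(o,d,z): return o+d*((z-o[2])/d[:,2])[:,None]
def wristT(f,pos,q):
    T=np.eye(4);T[:3,:3]=Ro.from_quat(q,scalar_first=True).as_matrix();T[:3,3]=pos
    return T@np.array(f["tool_from_camera"])
E
python3 - <<'E'
from h import *
f=env.grab_frame("scene");o,d=rays(f,[(250,225),(210,255),(282,266),(204,222),(310,268),(233,195),(285,203)])
print(plane(o,d,.03)); w=env.grab_frame("wrist"); print(np.round(w["tool_from_camera"],3),w["fx"])
for fl in(1,-1):
  for y in(-.2,0,.2): print(fl,y,env.ik([.45,0,.4],quat(y,0,fl)),env.ik([.65,0,.4],quat(y,0,fl)))
E
```

```text
[[ 0.55457418 -0.02187294  0.03      ]
 [ 0.67999284 -0.12699062  0.03      ]
 [ 0.70718607  0.07771537  0.03      ]
 [ 0.54993304 -0.16459377  0.03      ]
 [ 0.70955641  0.15452198  0.03      ]
 [ 0.41956036 -0.08799139  0.03      ]
 [ 0.44911434  0.08396172  0.03      ]]
[[ 1.     0.    -0.001 -0.001]
 [ 0.001 -0.282  0.959 -0.082]
 [-0.    -0.959 -0.282  0.078]
 [ 0.     0.     0.     1.   ]] 321.3239404625597
1 -0.2 [-1.53715743e-01  5.33404392e-02  1.66660734e+00 -4.44089210e-16
  1.42164487e+00  4.62842575e-02] [-1.06199513e-01  3.67299500e-01  1.25762907e+00 -4.44089210e-16
  1.51666409e+00  9.38004869e-02]
1 0 [-1.53715743e-01  5.33404392e-02  1.66660734e+00 -4.44089210e-16
  1.42164487e+00 -1.53715743e-01] [-1.06199513e-01  3.67299500e-01  1.25762907e+00 -4.44089210e-16
  1.51666409e+00 -1.06199513e-01]
1 0.2 [-1.53715743e-01  5.33404392e-02  1.66660734e+00 -4.44089210e-16
  1.42164487e+00 -3.53715743e-01] [-1.06199513e-01  3.67299500e-01  1.25762907e+00 -4.44089210e-16
  1.51666409e+00 -3.06199513e-01]
-1 -0.2 None None
-1 0 None None
-1 0.2 [-1.53715743e-01  5.33404392e-02  1.66660734e+00 -4.44089210e-16
  1.42164487e+00  2.78787691e+00] [-1.06199513e-01  3.67299500e-01  1.25762907e+00 -4.44089210e-16
  1.51666409e+00  2.83539314e+00]
```

```bash
python3 - <<'E'
from h import *
env.move_ptp([.50,-.02,.42],quat(-.13))
p,q=env.current_tool_pos(),env.current_orientation()
w=env.grab_frame("wrist"); np.savez("w1.npz",p=p,q=q); import pickle; pickle.dump((w,p,q),open("w1.pkl","wb"))
cv2.imwrite("pics/w1.png",cv2.resize(w["img"][:,:,::-1],(768,576)))
E
```

```text
(no output)
```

View pics/w1.png

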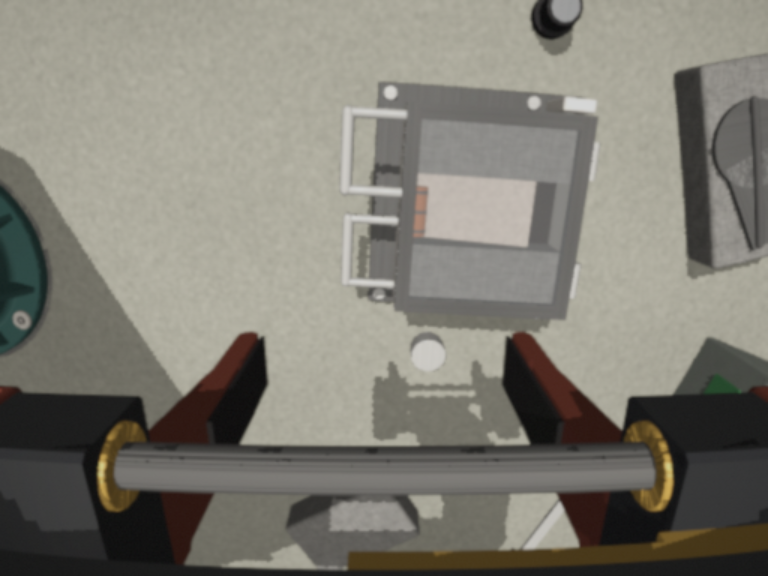

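The wrist view shows the lid bar from (347,108) to (346,191), the tray bar from (347,216) to (347,284), the seal at (421,210), and the lid frame's far corners at (596,115) and (565,318).

```bash
python3 - <<'E'
from h import *
import pickle
w,p,q=pickle.load(open("w1.pkl","rb")); T=wristT(w,p,q)
g=cv2.cvtColor(w["img"],cv2.COLOR_RGB2GRAY); g5=w["img"].astype(int)
def bar(r0,r1,z):
    pts=[]
    for r in range(r0,r1):
        s=g[r,222:243].astype(float); b=s-np.minimum(s[0],s[-1])*0-np.median(s); b[b<25]=0
        if b.sum()>0: pts.append((222+(b*np.arange(21)).sum()/b.sum(),r))
    pts=np.array(pts); k=np.polyfit(pts[:,1],pts[:,0],1); print(len(pts),k,np.std(pts[:,0]-np.polyval(k,pts[:,1])))
    P=plane(*rays(w,[(np.polyval(k,r0),r0),(np.polyval(k,r1),r1)],T),z); d=P[1]-P[0]; print(P, "dir yaw",np.arctan2(-d[0]*-1,-d[1]*1))
for r in (90,165): print(g[r,222:243])
bar(77,122,.11); bar(149,184,.065)
print("bar ends lid",plane(*rays(w,np.array([(348,106),(346,194)])/1.5,T),.112))
print("bar ends tray",plane(*rays(w,np.array([(347,214),(347,287)])/1.5,T),.067))
C=plane(*rays(w,np.array([(410,106),(596,115),(565,318),(394,310)])/1.5,T),.114);print("lid corners",C)
print([np.linalg.norm(C[i]-C[(i+1)%4]) for i in range(4)])
for a,b in((0,1),(3,2)): print("yaw x edges",np.arctan2(*(C[b]-C[a])[[1,0]]))
for a,b in((3,0),(2,1)): print("yaw y edges",np.arctan2(-(C[b]-C[a])[0],(C[b]-C[a])[1]))
E
```

```text
[172 172 172 171 167 163 178 194 203 203 197 185 161 143 160 168 172 174
 174 173 172]
[170 171 174 175 174 173 179 194 202 200 191 173 151 152 163 168 165 146
 124 114 112]
45 [-3.88217410e-02  2.34213197e+02] 0.15306166236546992
[[0.48287179 0.08028877 0.11      ]
 [0.47315311 0.02906346 0.11      ]] dir yaw -0.18749579518731244
35 [-4.18628332e-02  2.37291821e+02] 0.13540281387947237
[[ 0.46568125 -0.01051741  0.065     ]
 [ 0.45617343 -0.05949482  0.065     ]] dir yaw -0.1917418085140535
bar ends lid [[0.48492342 0.08704188 0.112     ]
 [0.47345633 0.02037512 0.112     ]]
bar ends tray [[ 0.46754686 -0.00168524  0.067     ]
 [ 0.45723182 -0.06993392  0.067     ]]
lid corners [[ 0.53213494  0.08074439  0.114     ]
 [ 0.67614132  0.05762297  0.114     ]
 [ 0.64606554 -0.1084692   0.114     ]
 [ 0.49955559 -0.08172466  0.114     ]]
[np.float64(0.14585074490052138), np.float64(0.16879325482121546), np.float64(0.14893097776071448), np.float64(0.16570336558651041)]
yaw x edges -0.15919957205581842
yaw x edges -0.1805562192885194
yaw y edges -0.19790173371736208
yaw y edges -0.17913775378680957
```

```bash
cat >> h.py <<'E'
YAW=-.187; UX=np.array([np.cos(YAW),np.sin(YAW),0]); UY=np.array([-np.sin(YAW),np.cos(YAW),0]); Z=np.array([0,0,1.])
TB=np.array([.4622,-.0360,.065]); LB=np.array([.4787,.0537,.110])
TH=TB+.195*UX+.045*UY-.020*Z; LH=LB+.195*UX-.045*UY-.004*Z
def onarc(H,bx,by,bz,th):
    c,s=np.cos(th),np.sin(th); return H+UX*(bx*c+bz*s)+UY*by+Z*(-bx*s+bz*c)
def say(t): print(t,"t%.2f"%env.current_clock(),np.round(env.current_tool_pos(),4),"F",np.round(env.current_wrist_force(),2),"gap %.4f"%env.current_finger_gap())
E
python3 - <<'E'
from h import *
Q=quat(YAW); up=.061*Z
env.command_gripper(.040,15)
env.move_ptp(TB+up+.12*Z,Q); say("above")
env.servo_line(TB+up+.03*Z,.12); say("mid")
env.servo_line(TB+up,.06); say("at")
p,q=env.current_tool_pos(),env.current_orientation()
w=env.grab_frame("wrist"); s=env.grab_frame("side")
env.command_gripper(.004,15); say("closed")
cv2.imwrite("pics/g1.png",np.hstack([w["img"],cv2.resize(s["img"][110:260,180:380],(512,384))])[:,:,::-1][:, :])
im=cv2.imread("pics/g1.png"); cv2.imwrite("pics/g1.png",cv2.resize(im,(800,300)))
E
```

```text
above t4.38 [ 0.4635 -0.0362  0.247 ] F [ 0.93 -0.55  1.02] gap 0.0400
mid t5.28 [ 0.463  -0.0361  0.1567] F [ 0.69 -0.84  0.1 ] gap 0.0398
at t5.92 [ 0.4621 -0.036   0.1257] F [-0.33 -0.1   0.22] gap 0.0401
closed t6.61 [ 0.4621 -0.036   0.1261] F [-0.5   0.01  2.85] gap 0.0095
```

View pics/g1.png

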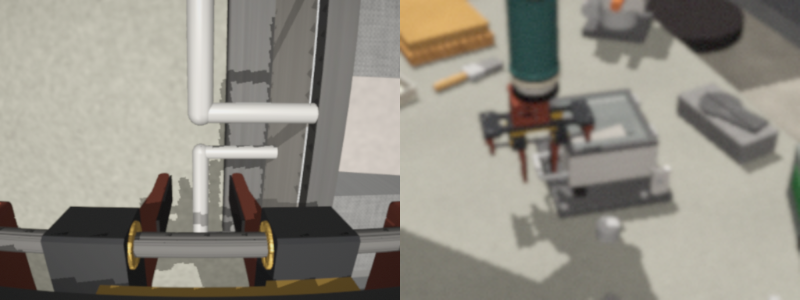

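The bar at (200,200) sits centred between the pads. The gap of 9.5 mm and low forces show it is gripped, so I lift along the arc.

```bash
python3 - <<'E'
from h import *
up=.061*Z
env.command_gripper(.004,25)
def go(d,v): env.servo_line(onarc(TH,-.195,-.045,.02,np.radians(d))+up,v)
for d in range(3,31,3):
    go(d,.05)
    if d%6==0: say(d)
env.pause(.5)
s=env.grab_frame("side"); w=env.grab_frame("wrist"); say("hold")
env.pause(.8); say("held")
cv2.imwrite("pics/t1.png",cv2.resize(np.hstack([w["img"],cv2.resize(s["img"][110:260,180:380],(512,384))])[:,:,::-1],(800,300)))
E
```

```text
6 t7.54 [ 0.4651 -0.0366  0.1465] F [-0.67  0.62 -6.01] gap 0.0093
12 t8.26 [ 0.4701 -0.0375  0.1663] F [-1.96 -0.74 -6.15] gap 0.0093
18 t8.97 [ 0.4772 -0.0388  0.1858] F [-5.54 -0.61 -3.77] gap 0.0089
24 t9.69 [ 0.4862 -0.0405  0.2046] F [-8.    0.52 -1.  ] gap 0.0095
30 t10.41 [ 0.4969 -0.0425  0.2221] F [-9.54  0.19  1.76] gap 0.0092
hold t11.01 [ 0.4968 -0.0425  0.2219] F [-8.5   1.01  1.06] gap 0.0090
held t11.81 [ 0.4968 -0.0425  0.2219] F [-9.58  0.43  1.58] gap 0.0091
```

View pics/t1.png

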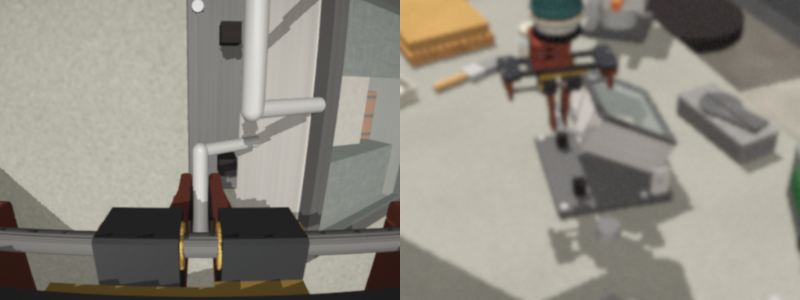

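The tray is tilted with the lid shut, and the seal at (370,115) has moved to the rear. I lower gently now.

```bash
python3 - <<'E'
from h import *
up=.061*Z
def go(d,v): env.servo_line(onarc(TH,-.195,-.045,.02,np.radians(d))+up,v)
for d in range(27,-1,-3):
    go(d,.05 if d>6 else .03)
    if d%6==0: say(d)
for k in range(4):
    if env.current_wrist_force()[2]>1: break
    env.servo_line(TB+up-.001*(k+1)*Z,.02); say("dn")
env.pause(.4)
env.command_gripper(.040); say("open")
env.pause(.3)
env.servo_line(env.current_tool_pos()+.12*Z,.12)
env.move_ptp(LB+up+.13*Z,quat(YAW)); say("above lid bar")
p,q=env.current_tool_pos(),env.current_orientation()
w=env.grab_frame("wrist"); s=env.grab_frame("scene")
import pickle; pickle.dump((w,p,q,s),open("w2.pkl","wb"))
cv2.imwrite("pics/l1.png",cv2.resize(np.hstack([w["img"],cv2.resize(s["img"][150:300,170:370],(512,384))])[:,:,::-1],(800,300)))
E
```

```text
24 t12.53 [ 0.486  -0.0405  0.2043] F [-7.87  0.22 -0.27] gap 0.0090
18 t13.24 [ 0.4772 -0.0388  0.1859] F [-8.36  0.78 -3.47] gap 0.0095
12 t13.96 [ 0.4702 -0.0374  0.1666] F [-6.55  0.14 -4.62] gap 0.0091
6 t14.81 [ 0.4652 -0.0364  0.1468] F [-6.13  1.29 -5.93] gap 0.0091
0 t15.79 [ 0.4622 -0.0358  0.1267] F [-6.21  0.66 -3.68] gap 0.0095
dn t16.04 [ 0.4622 -0.0358  0.1266] F [-9.63  2.16 10.03] gap 0.0091
open t17.11 [ 0.4623 -0.036   0.125 ] F [-0.22 -0.26 -0.5 ] gap 0.0402
above lid bar t19.07 [0.4784 0.0541 0.3005] F [ 0.46 -0.32  0.18] gap 0.0401
```

View pics/l1.png

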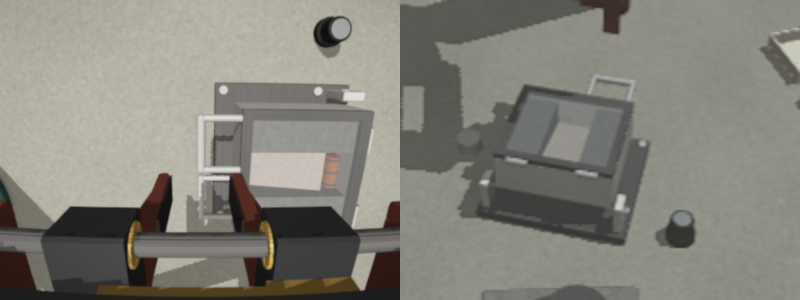

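The seal is at (331,171), at the far end of the lane, and the tray looks level with the lid shut. I check it numerically and then raise the lid.

```bash
python3 - <<'E'
from h import *
import pickle
w,p,q,s=pickle.load(open("w2.pkl","rb")); T=wristT(w,p,q)
hsv=cv2.cvtColor(w["img"],cv2.COLOR_RGB2HSV); m=((hsv[...,0]<15)&(hsv[...,1]>60)&(hsv[...,2]>90)).astype(np.uint8)
m[:, :380]=0; m[:150]=0; m[260:]=0
c=np.argwhere(m)[:,::-1]; uv=(c.min(0)+c.max(0))/2; G=TH-.018*UX+.02*Z
S=plane(*rays(w,[uv],T),G[2]+.005)[0]; print("seal uv",uv,len(c),"in groove frame",(S-G)@UX,(S-G)@UY)
up=.061*Z
env.servo_line(LB+up+.03*Z,.12); env.servo_line(LB+up,.06); say("at")
env.command_gripper(.004,15); say("closed")
for d in range(3,61,3):
    env.servo_line(onarc(LH,-.195,.045,.004,np.radians(d))+up,.06)
    if d%12==0: say(d)
env.pause(.5); say("hold")
p,q=env.current_tool_pos(),env.current_orientation()
w=env.grab_frame("side"); s=env.grab_frame("scene")
cv2.imwrite("pics/e1.png",cv2.resize(np.hstack([cv2.resize(f["img"][r0:r0+150,c0:c0+200],(512,384)) for f,r0,c0 in((w,90,180),(s,130,170))])[:,:,::-1],(800,300)))
E
```

```text
seal uv [423.5 219. ] 542 in groove frame 0.0008529031614604763 -0.002968635537889192
at t20.80 [0.4786 0.0537 0.1707] F [0.42 0.42 0.21] gap 0.0398
closed t21.38 [0.4789 0.0537 0.1712] F [-0.85 -0.65  1.06] gap 0.0091
12 t22.65 [0.4838 0.0527 0.2116] F [ 2.08 -1.8  -3.03] gap 0.0095
24 t23.92 [0.4967 0.0502 0.2498] F [ 2.08 -2.14 -3.49] gap 0.0097
36 t25.18 [0.5172 0.0464 0.2855] F [-5.79 -0.93  1.61] gap 0.0092
48 t26.45 [0.5448 0.0412 0.3163] F [-7.75 -0.03  7.37] gap 0.0092
60 t27.72 [0.5794 0.0347 0.3399] F [-4.82 -1.03  6.76] gap 0.0095
hold t28.22 [0.579  0.0347 0.3397] F [-4.25 -1.23  4.81] gap 0.0093
```

View pics/e1.png

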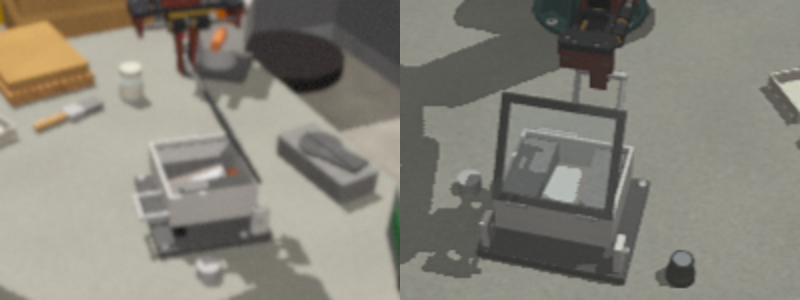

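The lid is held at about 60°, and nothing else touches it. One last numeric check: compare the tray's bar region with the first side image to see whether the tray is level, and work out the lid angle.

```bash
python3 - <<'E'
from h import *
f=env.grab_frame("side")
a=cv2.imread("pics/side0.png",0).astype(np.float32); b=cv2.cvtColor(f["img"],cv2.COLOR_RGB2GRAY).astype(np.float32)
for n,(x,y,w,h) in {"traybar":(242,182,24,22),"front/right wall":(256,180,50,26)}.items():
    t=a[y:y+h,x:x+w]; r=cv2.matchTemplate(b[y-6:y+h+6,x-6:x+w+6],t,cv2.TM_CCOEFF_NORMED); _,v,_,l=cv2.minMaxLoc(r); print(n,"shift",l[0]-6,l[1]-6,"score %.2f"%v)
B=env.current_tool_pos()-.061*Z-LH; print("lid deg",np.degrees(np.arctan2(B[2],-B@UX)-np.arctan2(.004,.195)), "r",np.hypot(B[2],B@UX))
P=cv2.projectPoints(np.array([TB,TB+.0068*Z]),np.array(f["rvec"]),np.array(f["tvec"]),np.array([[f["fx"],0,f["cx"]],[0,f["fy"],f["cy"]],[0,0,1]]),np.array(f["D"]))[0].reshape(-1,2); print("2deg tray ->px",P)
say("now"); print(np.round(env.current_qd(),4))
E
```

```text
traybar shift 0 0 score 0.85
front/right wall shift 0 0 score 0.81
lid deg 60.55419736061148 r 0.1961019675034851
2deg tray ->px [[249.28423094 193.71382913]
 [249.21666614 192.10328496]]
now t28.37 [0.579  0.0347 0.3397] F [-3.46 -0.82  5.35] gap 0.0095
[-0.0006  0.001   0.0028 -0.0004 -0.0005 -0.0007]
```

The tray bar shows no shift (2° would be about 1.6 px), the lid is at about 60.5°, and everything is still, so I hand in.

```bash
python3 -c "
from cell import env
env.hand_in()"
```

```text
the job is handed in; nothing more can be done
```

The job is handed in at about 28 s on the robot's clock, with the gripper still holding the lid open at about 60.5°.

- **Tray:** I lifted it by its own bar to about 30° with the lid shut and held it there for about 1.4 s. I then lowered it slowly until the wrist force showed it was resting on its feet.
- **Seal:** With the tray level and the lid still shut, the wrist camera put the seal 1 mm from the groove centre along the tray. Its height was not measured separately.
- **Lid:** I raised it by its bar; the angle comes from the arm's position at the bar. The joints were still at the last check.
- **Tray level at the end:** The side camera showed no shift of the tray bar against the first picture; a 2° tilt would show as about 1.6 pixels. I did not measure the seal again after raising the lid.
- **Wrist force:** A small force of about 6 N remained on the gripper. A rough estimate of its turning moment puts it well below what would lift the tray.
- **Other items:** In the last pictures nothing but the fingers touched the lid. The bystanders in view looked undisturbed, but I did not measure their positions.

No check failed.

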